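# Set the stereo microscope to dark field, then switch its lamp on

## Robot

A 6-joint arm with a two-finger parallel gripper is mounted at the origin on the work surface. World frame = base frame: x ahead of the robot, y to its left, z up, the work surface at z = 0. Lengths are in m, angles in rad, forces in N, time in s.
With the tool pointing down it reaches from about 0.35 to 0.875 m from the base axis. Payload 4.2 kg.
Tool frame: the origin (TCP) lies midway between the tips of the shut fingers; the grasp point (between the pads) lies 19 mm behind it (grip_depth is the distance from the TCP to the grasp point, in m); z points along the fingers, y is the direction in which the jaws open and shut (so a half turn about z gives the same grasp; the last joint's range is limited). The gripper opens to 87 mm and grips with 3 to 60 N. Pads are 19 mm wide; open, the fingers measure 117 mm over their backs; the gripper's body (75 mm by 190 mm) begins 51 mm behind the grasp point.
Start: joints at [1.543, 0.385, 0.008, 0, -1.194, -0.259], TCP at [0.177, 0.599, 0.186] pointing down, gripper open.
Joint ranges: [-3.14, 3.14], [-1.21, 2.06], [-1.07, 1.41], [-3.16, 2.05], [-2.99, -0.16], [-3.1, 3.1]. Speed limits (rad/s): [2.79, 2.79, 3.14, 3.14, 3.14, 3.14].

## Interface

Orientations are given as a unit quaternion [x, y, z, w].
In Python, from cell import * gives the robot as it stands. The module is installed in compiled form; this text tells all that it offers.
- The arm moves only by the tool jog_arm, never from a script. Its argument "steps" is a list of rows, each a list of 7 numbers: the finger opening in mm, from 0 to 87, then the shift along the world's x, y, z in mm, then the turn, a rotation vector about the world's x, y, z in rad. In form: [[fingers, dx, dy, dz, rx, ry, rz], ...]. A call has 1 to 5 rows; each row is the pose to reach, as a shift and turn from the pose commanded when the call began; what a row does not reach only later rows make up. A row lasts 1/12 s, in which the tool goes at most 41.7 mm and 7.16 degrees, less where a joint would pass 70% of its speed; a pose out of reach is approached as far as the arm can. A call with a gripper value outside its range is refused whole. The fingers move at their own pace and stop on an object; "squeeze" is the grip in N (left out, the last holds). Time passes only in rows, so rows that repeat a pose let the fingers close. It gives the time, the measured TCP pose, the force and the opening at its end, in the units of the state.
- state(): the state, without advancing time (a new reading comes with each control period).
- snapshot(name): name is "scene" or "top"; returns a dict with "img" (480x640x3 uint8, red, green, blue), "fx", "fy", "cx", "cy" (pixels), "position" and "orientation" of the camera in the world. Camera axes: x right, y up, looking along -z (the intrinsics and any distortion apply to the point x, -y, -z); pixel columns grow to the right and rows downward; lengths in m; the calibration is good to about 2 mm. A picture is of the moment at which its call begins. There is no depth.
- hand_in(): hands the job in, once; it reports no verdict.
The state is a dict: "clock": time; "q": joint angles; "joint_velocities": joint speeds; "joint_torque": joint torques, N m; "tcp_pos": TCP position; "orientation": TCP orientation; "force": force on the tool from outside, world axes, zero at the start; "moment": the same for the moment, N m; "finger_gap": opening from 0.0 (shut) to 1.0 (fully open).
Only numpy, scipy, OpenCV 4.12 (cv2) and the standard library are available. Lean on these libraries where they do the work, as an engineer would, in place of code of your own. Each camera call takes 0.05 s, during which the arm holds its last target.

## Task

Get the stereo microscope ready for dark-field viewing, dark field first so that the embryos never get the direct light: with the fingertips, without gripping it, push the blue contrast lever on the side of its base from the white mark, past the click at the half-and-half mark, all the way to its stop at the black mark. Then press the orange lamp button on the base fully down and let it come up again. Leave the dish on the stage and the dishes, tubes and pot around the microscope where they stand.

Things in the scene. Friction and masses are not known exactly. Their poses are not given: they have to be found in the camera images.
- microscope: White stereo microscope, fixed. Origin: on the worktop, under the base; z up. Base: flat box, x from -185 to 150 mm, y from -170 to 170 mm, top 60 mm up. The wall at x = -185 mm carries the lever and faces the robot within about 17 degrees; eyepieces point to +y, column at y = -125 mm. Head and knobs overhang only |x| < 90 mm, from 150 mm up; nothing hangs over lever or button.
- contrast_lever (a joint): Lever travel in m, along the microscope's own -y (away from the eyepieces). 0 = bright field, white mark, its start; 0.022 = first click, half-and-half mark; 0.044 = second stop, dark field, end of slot. A spring detent draws it to the nearest of these: it takes about 5 N to push it out of a stop; a little (2 mm) past half-way to the next it runs on by itself.
- lever_top (a point): Top centre of the lever's blue finger tab: an upright block 16 mm (microscope x) by 14 mm (microscope y, its travel), 26 to 68 mm above the worktop. Its middle is 32 mm out from the base wall (24 mm of free space between), on a steel stem 8 mm wide, 26.5 to 33.5 mm above the worktop. It may be pushed anywhere on its height.
- dark_mark (a point): Centre of the black round mark (14 mm) on the base top, in line with the tab's middle at the second stop (dark field); at (-166, 11, 61.5) mm in the microscope's own axes. The half-and-half mark lies 22 mm and the white mark 44 mm from it towards +y.
- lamp_button (a joint): Travel of the lamp button in m, downwards: 0 = up, 0.005 = fully down. It takes about 1 N to start it and 4 N to bottom it; it springs back when let go.
- lamp_button_top (a point): Centre of the top of the round orange lamp button, 24 mm across, near a corner of the base top, lever side, eyepiece end; at (-153, 130, 68.5) mm in the microscope's own axes, 8.5 mm above the base top when up, in a flat black bezel 38 mm across, 2 mm high.
- well_dish: Clear square four-well dish, 66 x 66 x 13 mm, loose on the round stage plate under the objective. Origin: centre of its underside. To be left alone.
- petri_stack: Stack of three round clear dishes, 60 mm across, 48 mm high in all, loose on the worktop. Origin: centre of its underside. To be left alone.
- specimen_pot: Specimen pot with yellow screw cap, 59 mm across, 64 mm high, loose on the worktop. Origin: centre of its underside. To be left alone.
- tube_rack: Green tube rack with capped tubes, 55 x 125 mm, 70 mm high in all, loose on the worktop. Origin: centre of its underside. To be left alone.

How it is judged:
On the way, in this order (a step that is already met when the one before it is completed fails the run):
1. the contrast lever stands at its second stop, dark field (value of joint contrast_lever above 0.04 m), for 0.2 s.
2. the lamp button is pressed down with the lever at dark field (value of joint lamp_button above 0.0038 m and value of joint contrast_lever above 0.04 m), for 0.05 s.
At the end, for the whole second after the job is handed in: The lever stands at the dark-field stop (within 4 mm of 44 mm), the lamp button has been pressed after that and is up again (within 1 mm), the dish on the stage is within 8 mm and the petri stack, pot and tube rack within 15 mm of where they stood (value of joint contrast_lever above 0.04 m and value of joint lamp_button below 0.001 m and distance of well_dish from where it was at the start of the episode below 0.008 m and distance of each of petri_stack, specimen_pot, tube_rack from where it was at the start of the episode below 0.015 m); the robot touches nothing.
It fails at once if the lamp button is pressed before the lever stands at dark field (value of joint lamp_button above 0.0025 m and value of joint contrast_lever below 0.04 m).
It fails at once if the dish on the stage is shifted or lifted (distance of well_dish from where it was at the start of the episode above 0.008 m).
It fails at once if the petri stack, the pot or the tube rack is shifted, lifted or carried (distance of any of petri_stack, specimen_pot, tube_rack from where it was at the start of the episode above 0.015 m).
It fails at once if the lever's tab is gripped instead of pushed (both halves of it, along its travel, loaded by the fingers at once) (contact force between each of contrast_lever_c5, contrast_lever_c6 and the fingers above 3 N).
It also fails if it takes over 42 s, if anything falls off the work surface, if the arm or the gripper's body presses on something with over 40 N, if the wrist force passes 120 N, or if a joint passes its speed limit or range.

## Working session

There is one attempt and no reset: what is moved stays moved. The work goes in short steps, Python scripts to look and compute and a tool call to move; the robot and the scene stay as the last step left them, time stands still between calls to the robot, and variables do not carry over. Pictures are saved under pics/ and viewed, and the job is handed in when it is done.

Besides the shell and the picture viewer there is one more tool, called in YAML: its name, and indented under it one key for each argument. jog_arm: Moves the arm, as the interface text tells. Its arguments: {"type":"object","properties":{"steps":{"type":"array"},"squeeze":{"type":"number"}},"required":["steps"]}

```bash
mkdir -p pics
python3 - <<'E'
from cell import *
import cv2,pickle
print(state())
for n in("scene","top"):
    s=snapshot(n); pickle.dump(s,open(n+'.pkl','wb'))
    cv2.imwrite(f'pics/{n}0.png',cv2.cvtColor(s['img'],cv2.COLOR_RGB2BGR))
    print({k:v for k,v in s.items() if k!='img'})
E
```

```text
{'clock': 0.0, 'q': array([ 1.54263328e+00,  3.85554619e-01,  6.59111601e-03, -4.82623833e-04,
       -1.19398288e+00, -2.58606864e-01]), 'joint_velocities': array([ 2.74497215e-03, -9.50499276e-04,  6.11599450e-05,  7.00657410e-04,
        1.77953744e-03, -2.91635086e-03]), 'joint_torque': array([ 8.53989768e-04, -3.90668929e+01,  1.87403744e+01,  4.21994895e+00,
        1.10335060e-02, -1.87508467e-04]), 'tcp_pos': array([0.17657824, 0.59881519, 0.1847497 ]), 'orientation': array([ 9.89724654e-01, -1.42982179e-01, -9.92063382e-05,  1.09368486e-03]), 'force': array([-0.02813473,  0.34286354,  0.34169352]), 'moment': array([-0.02539195, -0.0016134 , -0.00810936]), 'finger_gap': 0.9990967900723874}
{'fx': 526.7985454855458, 'fy': 526.7985454855458, 'cx': 318.79171540262604, 'cy': 228.5003109204837, 'position': array([1.17837802, 0.32481885, 0.96046807]), 'orientation': array([0.16591408, 0.29083176, 0.82753118, 0.45064571])}
{'fx': 450.51272926368716, 'fy': 450.51272926368716, 'cx': 324.679008731469, 'cy': 238.1868446833601, 'position': array([ 0.50174796, -0.0483198 ,  0.95784466]), 'orientation': array([-0.02437321,  0.01636417,  0.71754615, -0.695892  ])}
```

View pics/scene0.png

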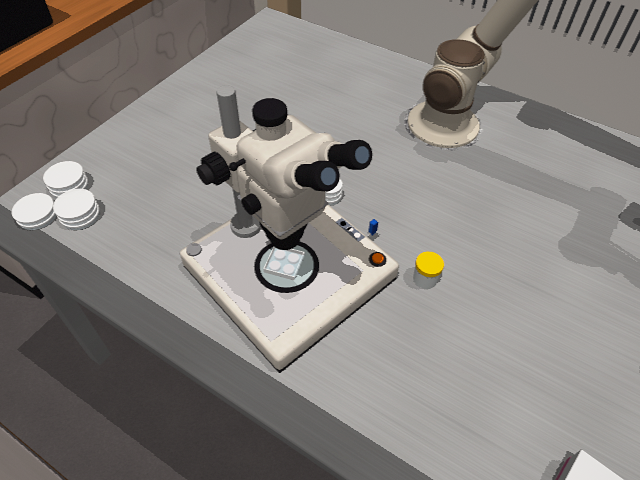

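View pics/top0.png

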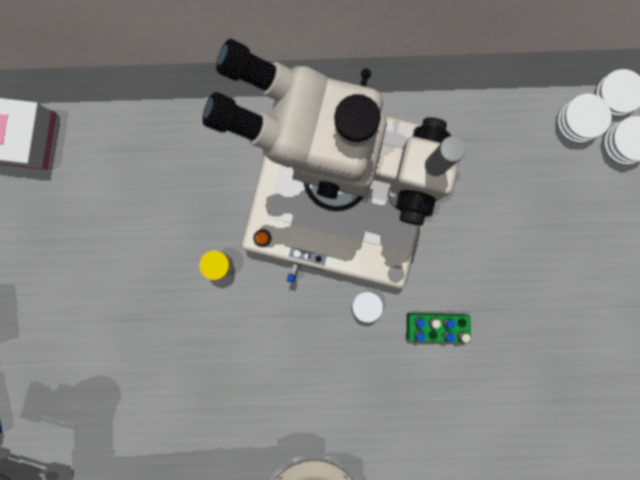

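The scene view shows the button at (377,259), the blue tab at (373,227) and the pot at (428,266). In the top view, the button is at (262,238), the tab at (292,278), the marks run from (297,254) to (319,259), the pot is at (214,265), the petri stack at (367,307) and the rack at (438,328).

```bash
cat > h.py <<'E'
import numpy as np,cv2,pickle
from scipy.spatial.transform import Rotation as R
def ray(s,u,v):
    d=np.array([(u-s['cx'])/s['fx'],-(v-s['cy'])/s['fy'],-1.]); return s['position'],R.from_quat(s['orientation']).apply(d)
def onz(s,u,v,z):
    p,d=ray(s,u,v); return p+d*(z-p[2])/d[2]
def tri(a,b):
    (p,d),(q,e)=a,b; A=np.c_[d,-e]; t=np.linalg.lstsq(A,q-p,rcond=None)[0]
    x,y=p+d*t[0],q+e*t[1]; return (x+y)/2,np.linalg.norm(x-y)
def proj(s,P):
    c=R.from_quat(s['orientation']).inv().apply(np.asarray(P)-s['position']); return s['cx']-s['fx']*c[0]/c[2], s['cy']+s['fy']*c[1]/c[2]
def blobs(s,lo,hi,box,mn=8):
    h=cv2.cvtColor(s['img'],cv2.COLOR_RGB2HSV); m=cv2.inRange(h,lo,hi); k=np.zeros_like(m);x0,y0,x1,y1=box;k[y0:y1,x0:x1]=1
    n,l,st,c=cv2.connectedComponentsWithStats(m*k); return [(st[i].tolist(),c[i].round(2).tolist()) for i in range(1,n) if st[i,4]>=mn]
E
python3 - <<'E'
from h import *
S=pickle.load(open('scene.pkl','rb'));T=pickle.load(open('top.pkl','rb'))
for nm,s,bb in(('S',S,(330,200,450,290)),('T',T,(190,220,350,300))):
    print(nm,'orange',blobs(s,(0,150,60),(15,255,255),bb)); print(nm,'blue',blobs(s,(100,120,40),(130,255,255),bb)); print(nm,'yellow',blobs(s,(20,150,80),(32,255,255),bb))
    x0,y0,x1,y1=bb; c=cv2.cvtColor(s['img'],cv2.COLOR_RGB2BGR)[y0:y1,x0:x1]
    cv2.imwrite(f'pics/{nm}crop.png',cv2.resize(c,None,fx=5,fy=5,interpolation=cv2.INTER_NEAREST))
E
```

```text
S orange [([372, 253, 12, 11, 105], [377.4, 257.83])]
S blue [([369, 219, 9, 16, 103], [372.95, 226.41])]
S yellow [([416, 252, 28, 25, 570], [429.26, 263.95])]
T orange [([256, 231, 13, 14, 131], [261.68, 237.56])]
T blue [([287, 274, 8, 8, 49], [290.65, 277.8])]
T yellow [([200, 251, 30, 29, 683], [214.27, 264.87])]
```

```bash
python3 -c "
import cv2,numpy as np
a=cv2.imread('pics/Scrop.png');b=cv2.imread('pics/Tcrop.png');print(a.shape,b.shape)
cv2.imwrite('pics/Tcrop2.png',b[:400,:800])"
```

```text
(450, 600, 3) (400, 800, 3)
```

View pics/Scrop.png

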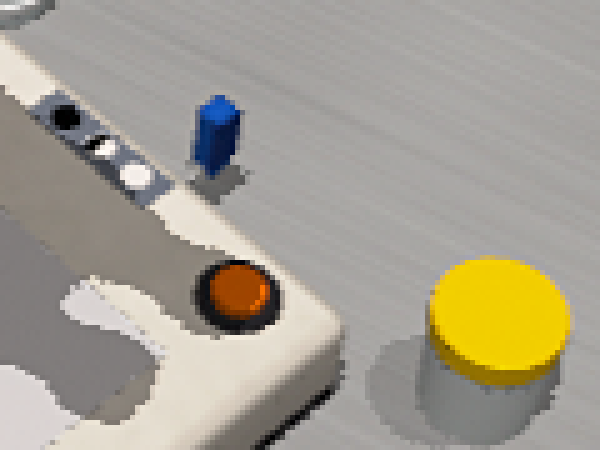

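View pics/Tcrop.png

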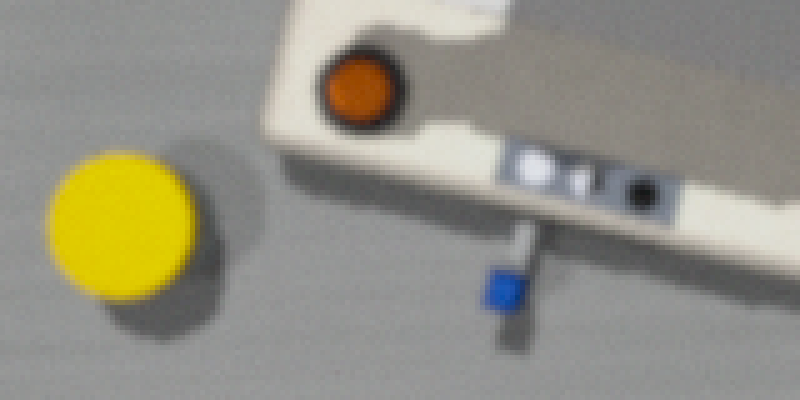

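Run:
```python
from h import *
S=pickle.load(open('scene.pkl','rb'));T=pickle.load(open('top.pkl','rb'))
np.set_printoptions(precision=4,suppress=True)
pts={'btn':((377.4,257.6),(261.7,237.5),.0685,(-.153,.130)),'dark':((343.0,223.0),(318.2,258.4),.0615,(-.166,.011)),'white':((357.0,235.0),(297.0,253.0),.0615,(-.166,.055)),'tabtop':((373.2,220.5),(290.65,277.8),.068,(-.217,.055)),'pot':((429.5,261.5),(214.27,264.87),.064,None)}
A=[];B=[]
for k,(a,b,z,m) in pts.items():
    t,g=tri(ray(S,*a),ray(T,*b)); oS,oT=onz(S,*a,z),onz(T,*b,z); print(k,'tri',t,'gap',round(g,4),'S',oS[:2],'T',oT[:2])
    if m and k!='tabtop': A+=[m,m];B+=[oS[:2],oT[:2]]
A=np.array(A);B=np.array(B);a0,b0=A.mean(0),B.mean(0);U,_,V=np.linalg.svd((A-a0).T@(B-b0));Rm=(U@V).T
o=b0-Rm@a0;print('yaw deg',np.degrees(np.arctan2(Rm[1,0],Rm[0,0])),'origin',o,'det',np.linalg.det(Rm));print('res',B-(A@Rm.T+o))
for k,m in dict(tab0=(-.217,.055),tab2=(-.217,.011),btn=(-.153,.130),corner=(-.185,.17)).items():
    P=Rm@np.array(m)+o;print(k,P, proj(T,[*P,.068]),proj(S,[*P,.068]))
# petri, rack
s=T['img'];h=cv2.cvtColor(s,cv2.COLOR_RGB2HSV)
print(blobs(T,(45,100,30),(85,255,255),(390,290,490,360)),blobs(T,(0,0,200),(180,60,255),(345,290,395,330)))
print('petri',onz(T,367,307,.048),'rack',onz(T,439,328,.04))
```

```text
btn tri [0.5583 0.0868 0.0652] gap 0.0014 S [0.5603 0.0882] T [0.5584 0.0857]
dark tri [ 0.5134 -0.0242  0.0606] gap 0.0015 S [ 0.5137 -0.0232] T [ 0.5138 -0.0249]
white tri [0.5253 0.0182 0.0594] gap 0.0023 S [0.5262 0.0199] T [0.5258 0.017 ]
tabtop tri [0.4767 0.0311 0.0687] gap 0.0018 S [0.4757 0.0317] T [0.4772 0.0304]
pot tri [0.5068 0.1827 0.0639] gap 0.0017 S [0.5063 0.1834] T [0.5072 0.1819]
yaw deg -16.104400592186934 origin [ 0.6702 -0.0805] det 0.9999999999999996
res [[ 0.001   0.0014]
 [-0.0009 -0.0012]
 [-0.0001  0.0007]
 [-0.     -0.001 ]
 [ 0.0002  0.0015]
 [-0.0002 -0.0014]]
tab0 [0.477  0.0326] (np.float64(289.5494406292139), np.float64(277.9112401900552)) (np.float64(373.2730012200223), np.float64(221.04150327880689))
tab2 [ 0.4648 -0.0097] (np.float64(311.1614423052059), np.float64(283.48689728598094)) (np.float64(359.4358859251513), np.float64(209.68001637820612))
btn [0.5593 0.0869] (np.float64(261.12161707739), np.float64(237.0963874949615)) (np.float64(377.0138285418846), np.float64(257.1371424564598))
corner [0.5396 0.1342] (np.float64(237.50718336209175), np.float64(247.7324956213642)) (np.float64(401.47503621675196), np.float64(260.7873254291005))
[([407, 313, 63, 30, 1146], [437.25, 326.52])] [([353, 292, 29, 30, 664], [367.2, 306.5])]
petri [ 0.4137 -0.1194  0.048 ] rack [ 0.3668 -0.2631  0.04  ]
```

The points fit the given sizes: the mark spacing checks out, residuals are within 1.5 mm, and yaw is −16.1°. The tool's jaw axis already lies along the lever travel. I'll shut the fingers and go to the eyepiece side of the tab.

jog_arm:
  steps:
    - [0,15,-26,0,0,0,0]
    - [0,35,-60,0,0,0,0]
    - [0,55,-95,0,0,0,0]
    - [0,75,-130,0,0,0,0]
    - [0,95,-165,0,0,0,0]
  squeeze: 15

```text
clock: 0.52
tcp_pos: [0.2721, 0.4324, 0.1853]
orientation: [0.99, -0.143, -0.0, 0.001]
force: [0.3, 0.2, 0.6]
finger_gap: 0.71
```

jog_arm:
  steps:
    - [0,20,-35,0,0,0,0]
    - [0,40,-70,0,0,0,0]
    - [0,60,-104,0,0,0,0]
    - [0,80,-138,0,0,0,0]
    - [0,100,-172,0,0,0,0]

```text
clock: 0.93
tcp_pos: [0.372, 0.2605, 0.1857]
orientation: [0.99, -0.143, -0.0, 0.0]
force: [1.2, 0.5, 0.5]
finger_gap: 0.322
```

jog_arm:
  steps:
    - [0,20,-35,0,0,0,0]
    - [0,40,-70,0,0,0,0]
    - [0,60,-104,0,0,0,0]
    - [0,80,-138,0,0,0,0]
    - [0,100,-172,0,0,0,0]

```text
clock: 1.35
tcp_pos: [0.4721, 0.0885, 0.1857]
orientation: [0.99, -0.143, -0.0, -0.0]
force: [-0.3, -0.1, 0.5]
finger_gap: 0.02
```

jog_arm:
  steps:
    - [0,10,-18,-10,0,0,0]
    - [0,15,-26,-30,0,0,0]
    - [0,15,-26,-50,0,0,0]
    - [0,15,-26,-65,0,0,0]
    - [0,15,-26,-65,0,0,0]

```text
clock: 1.77
tcp_pos: [0.484, 0.063, 0.1173]
orientation: [0.99, -0.144, -0.004, 0.002]
force: [-0.9, 0.6, 0.1]
finger_gap: 0.003
```

jog_arm:
  steps:
    - [0,1,1,-15,0,0,0]
    - [0,1,1,-30,0,0,0]
    - [0,1,1,-30,0,0,0]

```text
clock: 2.02
tcp_pos: [0.486, 0.0651, 0.0891]
orientation: [0.99, -0.143, -0.002, 0.001]
force: [-0.4, -0.3, -0.8]
finger_gap: 0.004
```

```bash
cat > look.py <<'E'
import sys
from cell import *
from h import *
n=sys.argv[1]
st=state();print(st['clock'],st['tcp_pos'].round(4),st['orientation'].round(4),st['force'].round(2))
ims=[]
for c,bb in(('scene',(320,160,460,290)),('top',(230,200,370,330))):
    s=snapshot(c);pickle.dump(s,open(c+n+'.pkl','wb'));x0,y0,x1,y1=bb
    ims.append(cv2.resize(cv2.cvtColor(s['img'],cv2.COLOR_RGB2BGR)[y0:y1,x0:x1],(400,371)))
    print(c,'blue',blobs(s,(100,120,40),(130,255,255),bb),'orange',blobs(s,(0,150,60),(15,255,255),bb))
cv2.imwrite(f'pics/look{n}.png',np.hstack(ims))
E
python3 look.py 1
```

```text
2.0167 [0.486  0.0651 0.0891] [ 0.9897 -0.143  -0.0021  0.0011] [-0.4  -0.33 -0.75]
scene blue [([369, 219, 9, 16, 102], [372.94, 226.4])] orange [([372, 253, 12, 11, 103], [377.38, 257.89])]
top blue [([288, 274, 7, 8, 45], [290.87, 277.73])] orange [([255, 232, 14, 13, 136], [261.59, 237.74])]
```

View pics/look1.png

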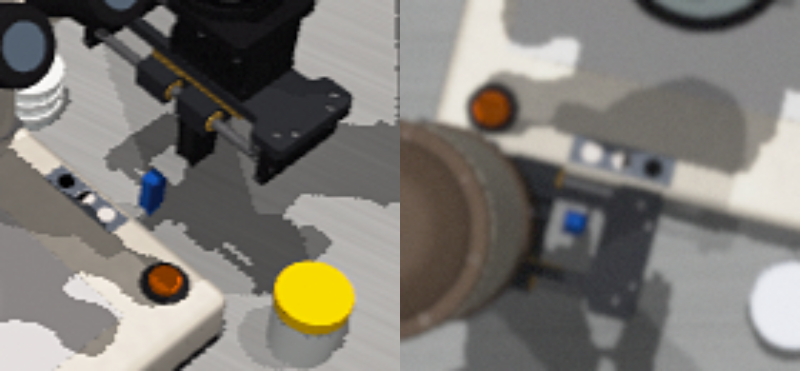

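The tab at crop (150,190) stands clear of the shut fingers at (195,150) in the scene view, and the fingers are on the eyepiece side. I'll go down beside it.

jog_arm:
  steps:
    - [0,0,0,-20,0,0,0]
    - [0,0,0,-40,0,0,0]
    - [0,0,0,-50,0,0,0]
    - [0,0,0,-50,0,0,0]

```text
clock: 2.45
tcp_pos: [0.487, 0.0652, 0.0402]
orientation: [0.99, -0.143, -0.001, 0.001]
force: [0.4, 0.5, 0.9]
finger_gap: 0.008
```

jog_arm:
  steps:
    - [0,-1.5,-5,0,0,0,0]
    - [0,-3,-10,0,0,0,0]
    - [0,-3,-10,0,0,0,0]

```text
clock: 2.7
tcp_pos: [0.4852, 0.055, 0.0422]
orientation: [0.99, -0.143, 0.001, -0.001]
force: [-1.1, 0.6, -0.2]
finger_gap: 0.005
```

```bash
python3 look.py 2
```

```text
2.7 [0.4852 0.055  0.0422] [ 9.897e-01 -1.432e-01  9.000e-04 -5.000e-04] [-1.06  0.62 -0.16]
scene blue [([368, 219, 10, 16, 95], [372.62, 226.84])] orange [([372, 253, 12, 11, 105], [377.4, 257.83])]
top blue [([290, 276, 5, 6, 25], [292.08, 278.52])] orange [([255, 231, 14, 14, 136], [261.57, 237.74])]
```

View pics/look2.png

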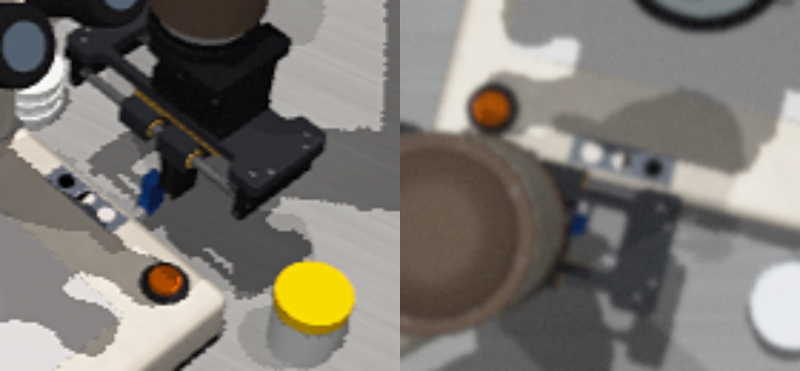

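jog_arm:
  steps:
    - [0,-1,-3,0,0,0,0]
    - [0,-2,-6,0,0,0,0]
    - [0,-2.5,-9,0,0,0,0]
    - [0,-3.3,-12,0,0,0,0]
    - [0,-4.2,-15,0,0,0,0]

```text
clock: 3.22
tcp_pos: [0.4805, 0.0401, 0.0408]
orientation: [0.99, -0.143, -0.0, 0.0]
force: [0.5, -1.3, -0.5]
finger_gap: 0.006
```

jog_arm:
  steps:
    - [0,-0.8,-3,0,0,0,0]
    - [0,-1.6,-6,0,0,0,0]
    - [0,-2.5,-9,0,0,0,0]
    - [0,-3.3,-12,0,0,0,0]
    - [0,-4.2,-15,0,0,0,0]

```text
clock: 3.63
tcp_pos: [0.4763, 0.0251, 0.0408]
orientation: [0.99, -0.143, -0.0, 0.0]
force: [0.6, 0.7, 0.3]
finger_gap: 0.007
```

```bash
python3 look.py 3
```

```text
3.6333 [0.4763 0.0251 0.0408] [ 0.9897 -0.1429 -0.      0.    ] [0.59 0.66 0.29]
scene blue [([369, 220, 9, 15, 99], [372.95, 226.79])] orange [([372, 253, 12, 11, 105], [377.4, 257.83])]
top blue [] orange [([256, 232, 13, 13, 130], [261.68, 237.59])]
```

View pics/look3.png

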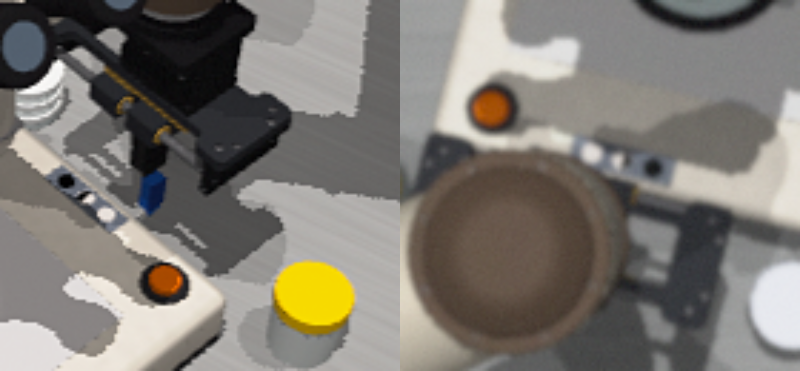

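The lever hasn't moved and there's no force, although the reported TCP should already be on the tab. I'll check where the fingertip really is against the reported TCP.

Run:
```python
from h import *
for n,t in(('1',(.486,.0651,.0891)),('2',(.4852,.055,.0422)),('3',(.4763,.0251,.0408))):
    S=pickle.load(open(f'scene{n}.pkl','rb'));T=pickle.load(open(f'top{n}.pkl','rb'))
    print(n,proj(S,t),proj(T,t),S['position'],T['position'])
    u,v=proj(S,t)
    im=cv2.cvtColor(S['img'],cv2.COLOR_RGB2BGR)[180:260,330:430].copy()
    im=cv2.resize(im,None,fx=6,fy=6,interpolation=cv2.INTER_NEAREST);cv2.circle(im,(int((u-330+.5)*6),int((v-180+.5)*6)),4,(0,0,255),-1)
    cv2.imwrite(f'pics/z{n}.png',im)
```

```text
1 (np.float64(385.41927659007433), np.float64(223.7823618258849)) (np.float64(271.56309015650857), np.float64(274.0682207633133)) [1.17837802 0.32481885 0.96046807] [ 0.50174796 -0.0483198   0.95784466]
2 (np.float64(379.2528205076033), np.float64(235.06347466895332)) (np.float64(279.54314645131166), np.float64(273.80278135550066)) [1.17837802 0.32481885 0.96046807] [ 0.50174796 -0.0483198   0.95784466]
3 (np.float64(369.4139688129177), np.float64(227.186177196224)) (np.float64(294.43015864261633), np.float64(277.7384598875975)) [1.17837802 0.32481885 0.96046807] [ 0.50174796 -0.0483198   0.95784466]
```

View pics/z1.png

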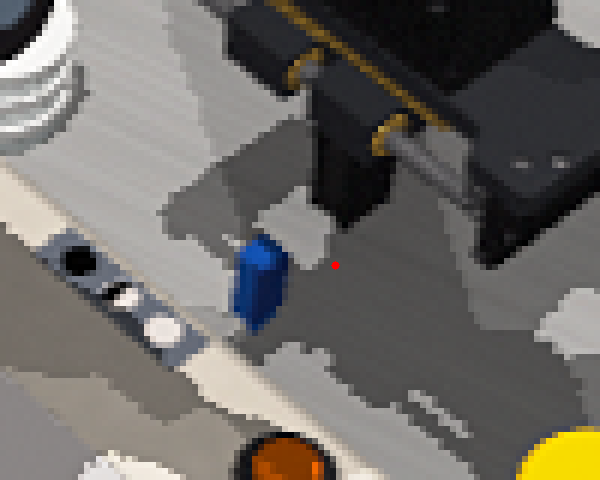

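View pics/z3.png

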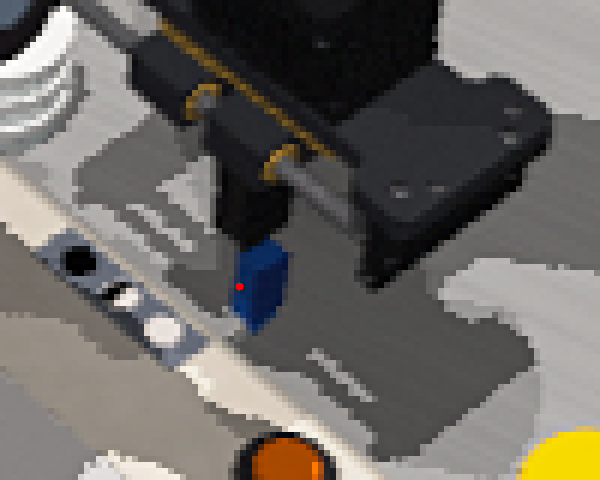

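In z1 the visible fingertip face is about 11 px above the projected TCP dot at (335,265), and in z3 the finger seems to pass over or behind the tab. So the fingertip isn't where the reported TCP says it is. I'll lift clear and touch the bare worktop nearby to measure the offset: height from the force, xy from the picture.

jog_arm:
  steps:
    - [0,0,0,30,0,0,0]
    - [0,0,0,60,0,0,0]
    - [0,-25,25,60,0,0,0]
    - [0,-55,55,60,0,0,0]
    - [0,-65,65,60,0,0,0]

```text
clock: 4.15
tcp_pos: [0.409, 0.0916, 0.1012]
orientation: [0.99, -0.143, -0.0, -0.001]
force: [0.6, 0.2, 0.4]
finger_gap: 0.005
```

jog_arm:
  steps:
    - [0,0,0,-20,0,0,0]
    - [0,0,0,-40,0,0,0]
    - [0,0,0,-60,0,0,0]
    - [0,0,0,-70,0,0,0]
    - [0,0,0,-70,0,0,0]

```text
clock: 4.57
tcp_pos: [0.4097, 0.0896, 0.029]
orientation: [0.99, -0.143, -0.002, 0.002]
force: [-0.9, -0.4, -0.9]
finger_gap: 0.004
```

```bash
cat > z.py <<'E'
import sys
from cell import *
from h import *
n=sys.argv[1];st=state();t=st['tcp_pos'];print(st['clock'],t.round(4),st['orientation'].round(4),st['force'].round(2),st['finger_gap'])
S=snapshot('scene');pickle.dump(S,open(f'scene{n}.pkl','wb'))
u,v=proj(S,t);print('tcp px',u,v)
x0,y0=int(u)-50,int(v)-50
im=cv2.cvtColor(S['img'],cv2.COLOR_RGB2BGR)[y0:y0+90,x0:x0+110].copy()
im=cv2.resize(im,None,fx=6,fy=6,interpolation=cv2.INTER_NEAREST);cv2.circle(im,(int((u-x0+.5)*6),int((v-y0+.5)*6)),4,(0,0,255),-1)
print('crop origin',x0,y0);cv2.imwrite(f'pics/z{n}.png',im)
E
python3 z.py 4
```

```text
4.5667 [0.4097 0.0896 0.029 ] [ 0.9897 -0.143  -0.002   0.0016] [-0.88 -0.43 -0.89] 0.004142959500887085
tcp px 407.5381026721093 223.5555456343526
crop origin 357 173
```

View pics/z4.png

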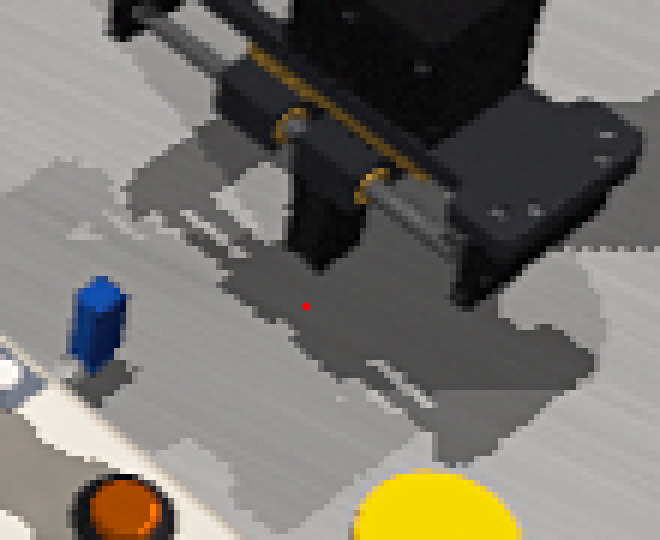

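The dot at (306,306) is again well below the real fingertip corner at (320,270). I'll go down in small steps until I feel contact.

jog_arm:
  steps:
    - [0,0,0,-4,0,0,0]
    - [0,0,0,-8,0,0,0]
    - [0,0,0,-12,0,0,0]
    - [0,0,0,-16,0,0,0]
    - [0,0,0,-16,0,0,0]

```text
clock: 5.03
tcp_pos: [0.411, 0.0902, 0.0143]
orientation: [0.99, -0.143, -0.0, 0.0]
force: [-0.0, -0.9, -0.7]
finger_gap: 0.004
```

jog_arm:
  steps:
    - [0,0,0,-3,0,0,0]
    - [0,0,0,-6,0,0,0]
    - [0,0,0,-8,0,0,0]
    - [0,0,0,-8,0,0,0]

```text
clock: 5.37
tcp_pos: [0.4111, 0.0903, 0.0064]
orientation: [0.99, -0.143, -0.0, 0.0]
force: [-0.9, 0.3, -0.6]
finger_gap: 0.004
```

```bash
python3 z.py 5
```

```text
5.3667 [0.4111 0.0903 0.0064] [ 9.897e-01 -1.430e-01 -4.000e-04  3.000e-04] [-0.89  0.33 -0.55] 0.003945803555775786
tcp px 406.1487736720753 230.23012551406504
crop origin 356 180
```

View pics/z5.png

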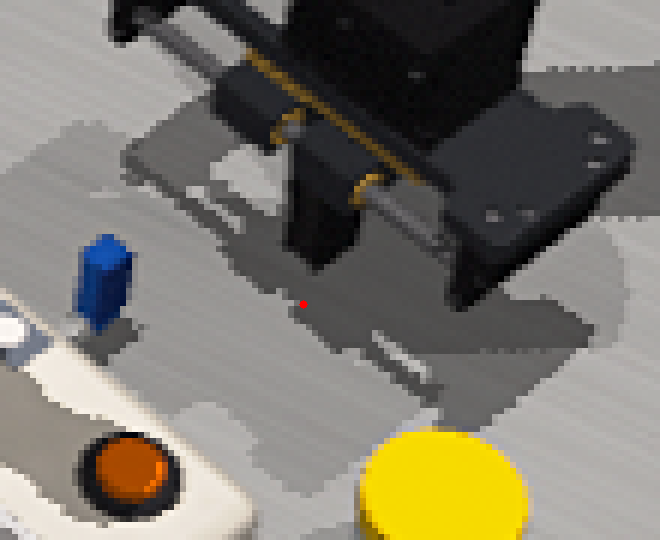

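jog_arm:
  steps:
    - [0,0,0,-2,0,0,0]
    - [0,0,0,-4,0,0,0]
    - [0,0,0,-6,0,0,0]
    - [0,0,0,-6,0,0,0]

```text
clock: 5.75
tcp_pos: [0.4111, 0.0903, 0.0005]
orientation: [0.99, -0.143, -0.0, 0.0]
force: [0.3, 0.9, -0.2]
finger_gap: 0.007
```

jog_arm:
  steps:
    - [0,0,0,-2,0,0,0]
    - [0,0,0,-4,0,0,0]
    - [0,0,0,-4,0,0,0]

```text
clock: 6.0
tcp_pos: [0.4111, 0.0903, -0.0035]
orientation: [0.99, -0.143, -0.0, 0.0]
force: [-0.5, 0.9, 0.9]
finger_gap: 0.006
```

jog_arm:
  steps:
    - [0,0,0,-2,0,0,0]
    - [0,0,0,-4,0,0,0]
    - [0,0,0,-4,0,0,0]

```text
clock: 6.25
tcp_pos: [0.4111, 0.0903, -0.0075]
orientation: [0.99, -0.143, -0.0, 0.0]
force: [-1.2, -0.2, -0.1]
finger_gap: 0.002
```

The reported z has gone below the worktop with no contact, so the reading has a height bias. I'll carry on in small steps.

jog_arm:
  steps:
    - [0,0,0,-2,0,0,0]
    - [0,0,0,-4,0,0,0]
    - [0,0,0,-4,0,0,0]

```text
clock: 6.5
tcp_pos: [0.4111, 0.0903, -0.0115]
orientation: [0.99, -0.143, -0.0, 0.0]
force: [-0.2, 0.5, -0.5]
finger_gap: 0.001
```

jog_arm:
  steps:
    - [0,0,0,-2,0,0,0]
    - [0,0,0,-4,0,0,0]
    - [0,0,0,-4,0,0,0]

```text
clock: 6.75
tcp_pos: [0.4111, 0.0903, -0.0155]
orientation: [0.99, -0.143, -0.0, 0.0]
force: [0.6, -0.7, -0.7]
finger_gap: 0.005
```

```bash
python3 z.py 6
```

```text
6.75 [ 0.4111  0.0903 -0.0155] [ 9.897e-01 -1.430e-01 -3.000e-04  2.000e-04] [ 0.59 -0.71 -0.72] 0.005184846226210294
tcp px 404.84665427154016 236.0718831387571
crop origin 354 186
```

View pics/z6.png

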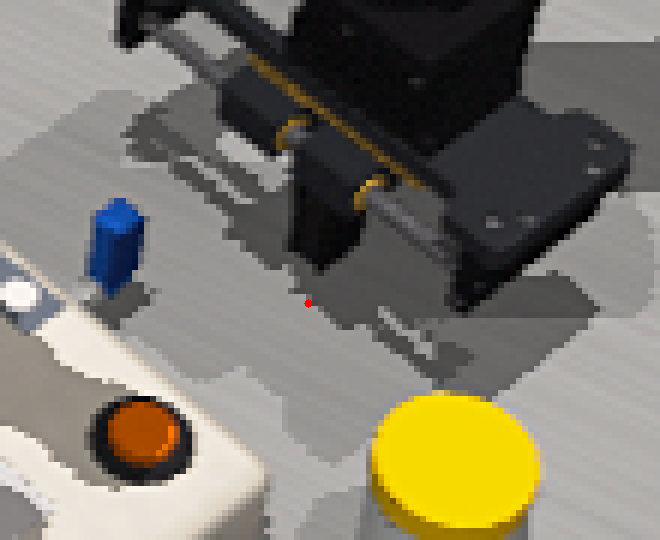

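jog_arm:
  steps:
    - [0,0,0,-2,0,0,0]
    - [0,0,0,-4,0,0,0]
    - [0,0,0,-6,0,0,0]
    - [0,0,0,-6,0,0,0]

```text
clock: 7.13
tcp_pos: [0.4111, 0.0903, -0.0216]
orientation: [0.99, -0.143, -0.0, 0.0]
force: [-0.5, -0.1, -0.5]
finger_gap: 0.008
```

jog_arm:
  steps:
    - [0,0,0,-2,0,0,0]
    - [0,0,0,-4,0,0,0]
    - [0,0,0,-4,0,0,0]

```text
clock: 7.38
tcp_pos: [0.4111, 0.0903, -0.0255]
orientation: [0.99, -0.143, -0.0, 0.0]
force: [-0.6, -0.3, -0.7]
finger_gap: 0.005
```

jog_arm:
  steps:
    - [0,0,0,-2,0,0,0]
    - [0,0,0,-4,0,0,0]
    - [0,0,0,-4,0,0,0]

```text
clock: 7.63
tcp_pos: [0.4111, 0.0903, -0.0295]
orientation: [0.99, -0.143, -0.0, 0.0]
force: [0.3, -0.7, 0.0]
finger_gap: 0.006
```

jog_arm:
  steps:
    - [0,0,0,-2,0,0,0]
    - [0,0,0,-3,0,0,0]
    - [0,0,0,-3,0,0,0]

```text
clock: 7.88
tcp_pos: [0.4112, 0.0904, -0.0324]
orientation: [0.99, -0.143, -0.0, 0.0]
force: [0.3, -0.4, -0.0]
finger_gap: 0.004
```

```bash
python3 z.py 7
```

```text
7.8833 [ 0.4112  0.0904 -0.0324] [ 9.897e-01 -1.429e-01 -2.000e-04  2.000e-04] [ 0.34 -0.39 -0.02] 0.003916901902927624
tcp px 403.8701972014385 240.4779817664283
crop origin 353 190
```

View pics/z7.png

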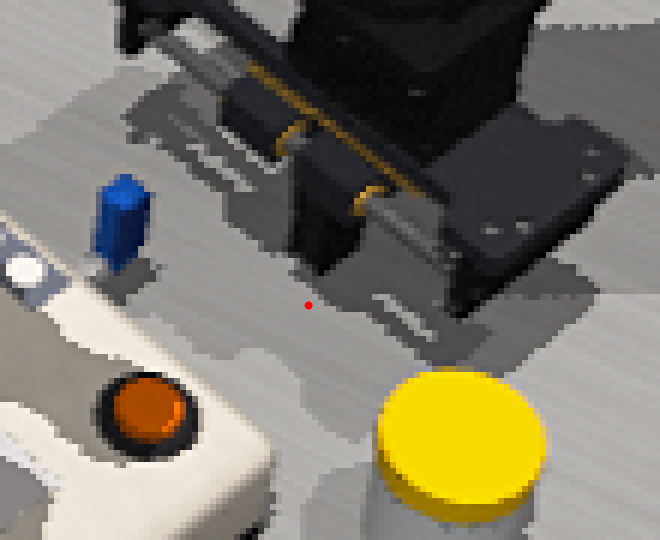

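The finger's shadow now almost meets the tip at (320,275), so contact is near.

jog_arm:
  steps:
    - [0,0,0,-2,0,0,0]
    - [0,0,0,-2,0,0,0]

```text
clock: 8.1
tcp_pos: [0.4113, 0.0904, -0.0343]
orientation: [0.99, -0.143, -0.0, 0.0]
force: [-0.5, -0.8, 0.1]
finger_gap: 0.01
```

jog_arm:
  steps:
    - [0,0,0,-2,0,0,0]
    - [0,0,0,-2,0,0,0]

```text
clock: 8.27
tcp_pos: [0.4115, 0.0905, -0.0362]
orientation: [0.99, -0.143, 0.0, -0.0]
force: [-0.2, 0.6, -0.7]
finger_gap: 0.009
```

jog_arm:
  steps:
    - [0,0,0,-2,0,0,0]
    - [0,0,0,-2,0,0,0]

```text
clock: 8.43
tcp_pos: [0.4116, 0.0906, -0.0364]
orientation: [0.99, -0.142, 0.0, 0.0]
force: [-5.0, -0.2, 22.3]
finger_gap: 0.009
```

Contact: 22 N up at reported z = −36.4 mm, so the tip is about 36 mm higher than reported. I'll relieve the pressure and measure xy from the tip's picture.

jog_arm:
  steps:
    - [0,0,0,2,0,0,0]
    - [0,0,0,2,0,0,0]

```text
clock: 8.6
tcp_pos: [0.4117, 0.0907, -0.0357]
orientation: [0.99, -0.143, 0.0, -0.0]
force: [-0.5, 0.0, -0.3]
finger_gap: 0.01
```

```bash
python3 z.py 8
python3 - <<'E'
from h import *
S=pickle.load(open('scene8.pkl','rb'))
# predicted closed-finger footprint if xy right and tip at z=0
c=np.array([.4115,.0905]);ex=np.array([.961,-.277]);ey=np.array([.277,.961])
for a,b in((1,1),(1,-1),(-1,1),(-1,-1)): print(a,b,np.round(proj(S,[*(c+a*.0095*ex+b*.015*ey),0.001]),1))
E
```

```text
8.6 [ 0.4117  0.0907 -0.0357] [ 9.897e-01 -1.429e-01  5.000e-04 -5.000e-04] [-0.51  0.03 -0.29] 0.009751246859392958
tcp px 403.7209184355831 241.5158902132506
crop origin 353 191
1 1 [407.8 237.8]
1 -1 [398.4 230.1]
-1 1 [413.3 233.6]
-1 -1 [403.9 226. ]
```

View pics/z8.png

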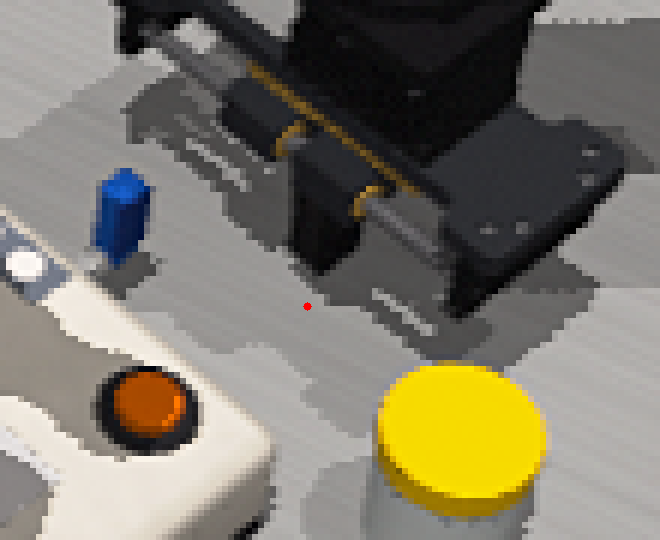

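Run:
```python
from h import *
S=pickle.load(open('scene8.pkl','rb'))
c=np.array([.4115,.0905]);ex=np.array([.961,-.277]);ey=np.array([.277,.961])
for z in(.03,.05,.07,.09):
  print(z,[np.round((np.array(proj(S,[*(c+a*ex+.095*ey),z]))-(353,191)+.5)*6) for a in(-.0375,0,.0375)], 'finger near corner',np.round((np.array(proj(S,[*(c+.0095*ex+.0075*ey),z]))-(353,191)+.5)*6))
```

```text
0.03 [array([586., 299.]), array([521., 351.]), array([453., 405.])] finger near corner [328. 225.]
0.05 [array([598., 265.]), array([531., 318.]), array([463., 372.])] finger near corner [336. 191.]
0.07 [array([609., 231.]), array([542., 284.]), array([473., 339.])] finger near corner [344. 157.]
0.09 [array([621., 196.]), array([553., 249.]), array([483., 304.])] finger near corner [352. 121.]
```

The xy agrees within 2 mm. The gripper body is at its nominal 70–80 mm above the tip, so the bias is only in the reported z: real = reported + 36 mm. To have the tip at 42 mm, I'll work at reported z ≈ 6 mm.

jog_arm:
  steps:
    - [0,0,0,25,0,0,0]
    - [0,0,0,42,0,0,0]
    - [0,25,-8,42,0,0,0]
    - [0,50,-17,42,0,0,0]
    - [0,75,-26,42,0,0,0]

```text
clock: 9.07
tcp_pos: [0.4873, 0.0643, 0.006]
orientation: [0.99, -0.142, 0.0, -0.0]
force: [0.4, -0.2, 0.3]
finger_gap: 0.006
```

jog_arm:
  steps:
    - [0,-1.4,-4.8,0,0,0,0]
    - [0,-2.8,-9.6,0,0,0,0]
    - [0,-2.8,-9.6,0,0,0,0]

```text
clock: 9.32
tcp_pos: [0.4818, 0.0536, 0.0049]
orientation: [0.99, -0.144, -0.001, 0.001]
force: [-0.3, 0.3, -0.1]
finger_gap: 0.009
```

```bash
python3 z.py 9
```

```text
9.3167 [0.4818 0.0536 0.0049] [ 9.896e-01 -1.438e-01 -1.500e-03  7.000e-04] [-0.29  0.32 -0.07] 0.008639161569386839
tcp px 377.7900314979248 243.93860100210625
crop origin 327 193
```

View pics/z9.png

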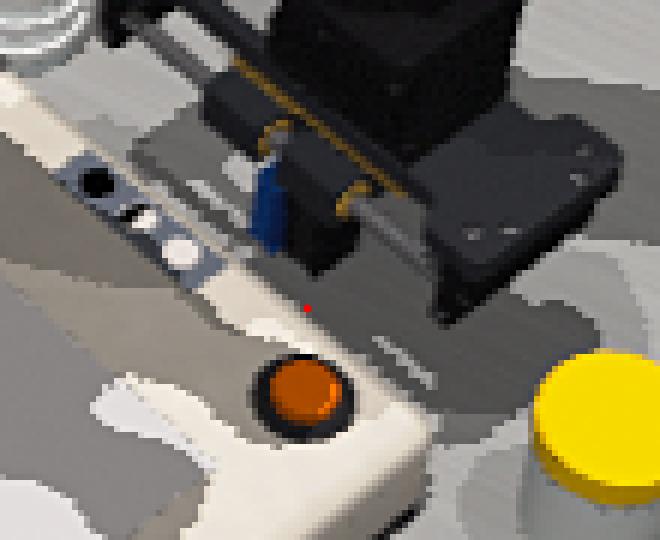

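The finger now stands right beside the tab on its eyepiece side: tab at (270,210), tip at (318,270). I'll push.

jog_arm:
  steps:
    - [0,-0.3,-3,0,0,0,0]
    - [0,-1,-6,0,0,0,0]
    - [0,-1.8,-9,0,0,0,0]
    - [0,-2.7,-12,0,0,0,0]
    - [0,-2.7,-12,0,0,0,0]

```text
clock: 9.78
tcp_pos: [0.4807, 0.0432, 0.006]
orientation: [0.99, -0.143, 0.0, -0.0]
force: [-1.1, 2.5, -0.9]
finger_gap: 0.005
```

jog_arm:
  steps:
    - [0,-0.8,-3,0,0,0,0]
    - [0,-1.6,-6,0,0,0,0]
    - [0,-2.5,-9,0,0,0,0]
    - [0,-2.5,-9,0,0,0,0]

```text
clock: 10.12
tcp_pos: [0.4779, 0.0329, 0.0058]
orientation: [0.99, -0.143, -0.0, 0.0]
force: [0.4, -0.2, -0.3]
finger_gap: 0.008
```

```bash
python3 z.py 10
```

```text
10.1167 [0.4779 0.0329 0.0058] [ 9.897e-01 -1.431e-01 -3.000e-04  4.000e-04] [ 0.35 -0.17 -0.33] 0.008147362813102067
tcp px 370.72431451240107 238.67200079450868
crop origin 320 188
```

View pics/z10.png

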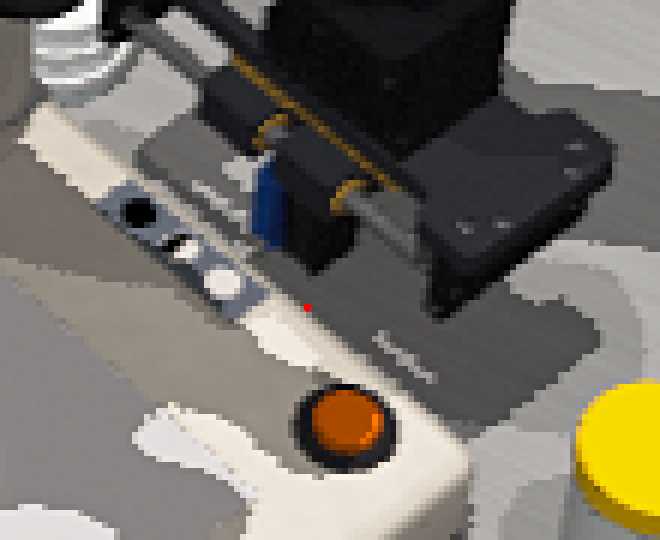

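The lever is moving with the finger: tab at (270,205), now near the half mark. I'll continue to the second stop.

jog_arm:
  steps:
    - [0,-0.9,-3,0,0,0,0]
    - [0,-1.8,-6,0,0,0,0]
    - [0,-2.7,-9,0,0,0,0]
    - [0,-3.6,-12,0,0,0,0]
    - [0,-4.4,-15,0,0,0,0]

```text
clock: 10.58
tcp_pos: [0.4743, 0.0191, 0.0059]
orientation: [0.99, -0.143, 0.0, -0.0]
force: [-0.2, 2.6, -0.8]
finger_gap: 0.008
```

jog_arm:
  steps:
    - [0,-0.9,-3,0,0,0,0]
    - [0,-1.8,-6,0,0,0,0]
    - [0,-1.8,-6,0,0,0,0]

```text
clock: 10.83
tcp_pos: [0.4713, 0.0119, 0.0057]
orientation: [0.99, -0.143, -0.001, 0.0]
force: [0.0, 0.2, 0.2]
finger_gap: 0.008
```

jog_arm:
  steps:
    - [0,-0.6,-2,0,0,0,0]
    - [0,-1.2,-4,0,0,0,0]
    - [0,-1.2,-4,0,0,0,0]

```text
clock: 11.08
tcp_pos: [0.4706, 0.0084, 0.0058]
orientation: [0.99, -0.143, -0.0, 0.0]
force: [-0.7, 0.6, 0.0]
finger_gap: 0.007
```

```bash
python3 z.py 11; python3 -c "
from h import *
S=pickle.load(open('scene11.pkl','rb'));print(blobs(S,(100,120,30),(130,255,255),(330,180,400,260)))"
```

```text
11.0833 [0.4706 0.0084 0.0058] [ 9.897e-01 -1.431e-01 -3.000e-04  2.000e-04] [-0.72  0.57  0.01] 0.006519402152194539
tcp px 363.01796103723865 232.06848468081682
crop origin 313 182
[([355, 211, 5, 13, 43], [357.12, 216.74])]
```

View pics/z11.png

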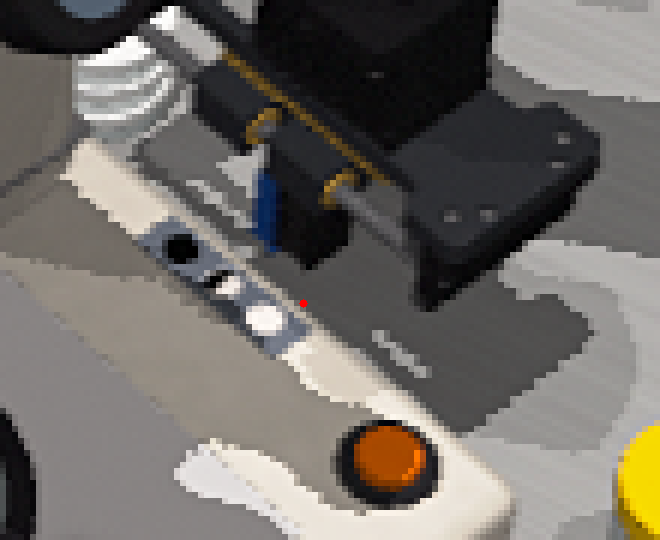

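jog_arm:
  steps:
    - [0,-0.6,-2,0,0,0,0]
    - [0,-1.2,-4,0,0,0,0]
    - [0,-1.2,-4,0,0,0,0]

```text
clock: 11.38
tcp_pos: [0.47, 0.0051, 0.0059]
orientation: [0.99, -0.143, 0.0, -0.0]
force: [0.0, 2.0, -0.0]
finger_gap: 0.005
```

jog_arm:
  steps:
    - [0,-0.3,-1,0,0,0,0]
    - [0,-0.6,-2,0,0,0,0]
    - [0,-0.6,-2,0,0,0,0]

```text
clock: 11.63
tcp_pos: [0.4702, 0.0047, 0.006]
orientation: [0.99, -0.143, 0.001, -0.001]
force: [-1.5, 9.4, -0.4]
finger_gap: 0.012
```

There's 9.4 N with no more movement, so the lever is on its end stop. I'll back off, lift and look.

jog_arm:
  steps:
    - [0,2,7,0,0,0,0]
    - [0,5,19,0,0,0,0]
    - [0,5,19,25,0,0,0]
    - [0,5,19,60,0,0,0]
    - [0,5,19,90,0,0,0]

```text
clock: 12.05
tcp_pos: [0.4741, 0.0221, 0.097]
orientation: [0.99, -0.142, -0.001, 0.001]
force: [1.1, 0.4, 0.6]
finger_gap: 0.007
```

jog_arm:
  steps:
    - [0,10,10,0,0,0,0]
    - [0,30,30,0,0,0,0]
    - [0,50,50,0,0,0,0]
    - [0,70,55,0,0,0,0]
    - [0,70,55,0,0,0,0]

```text
clock: 12.47
tcp_pos: [0.5478, 0.0791, 0.0955]
orientation: [0.99, -0.142, 0.001, 0.0]
force: [1.0, 0.1, -0.3]
finger_gap: 0.009
```

```bash
python3 look.py 12
python3 - <<'E'
from h import *
S=pickle.load(open('scene12.pkl','rb'));T=pickle.load(open('top12.pkl','rb'))
E
```

```text
12.4667 [0.5478 0.0791 0.0955] [ 0.9899 -0.1419  0.0012  0.    ] [ 1.05  0.08 -0.32]
scene blue [([355, 209, 9, 15, 92], [358.93, 215.87])] orange [([372, 253, 12, 11, 104], [377.43, 257.88])]
top blue [([308, 280, 8, 8, 51], [311.94, 283.39])] orange []
```

View pics/look12.png

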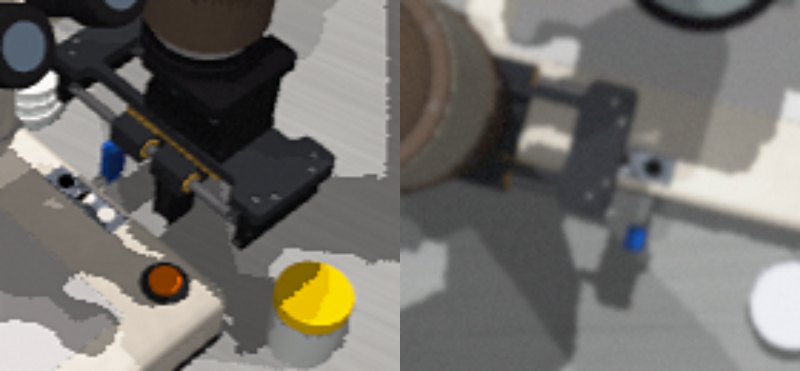

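The tab now sits at top (311.9,283.4) and scene (358.9,215.9). I predicted top (311.2,283.5) for dark field, so the lever is at its second stop. Next is the button. I'll move over it and check the alignment with the bias-corrected tip.

jog_arm:
  steps:
    - [0,4,4,-10,0,0,0]
    - [0,8,8,-30,0,0,0]
    - [0,8,8,-45,0,0,0]
    - [0,8,8,-45,0,0,0]

```text
clock: 12.9
tcp_pos: [0.5487, 0.0838, 0.047]
orientation: [0.99, -0.143, -0.004, 0.002]
force: [-0.5, -0.5, -0.3]
finger_gap: 0.008
```

```bash
sed -i "s/t=st\['tcp_pos'\]/t=st['tcp_pos']+np.array([0,0,.036])/" z.py; python3 z.py 13;  python3 - <<'E'
from h import *
import cell
s=cell.snapshot('scene');cv2.imwrite('pics/full13.png',cv2.cvtColor(s['img'],cv2.COLOR_RGB2BGR)[40:340,150:550])
E
```

```text
12.9 [0.5487 0.0838 0.083 ] [ 0.9896 -0.1435 -0.0036  0.0018] [-0.48 -0.49 -0.3 ] 0.007732583615963364
tcp px 378.871198992439 248.81318452725782
crop origin 328 198
```

View pics/z13.png

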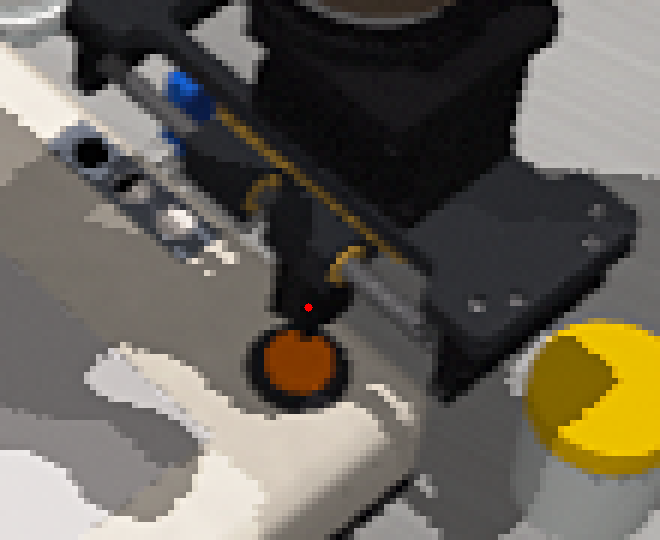

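View pics/full13.png

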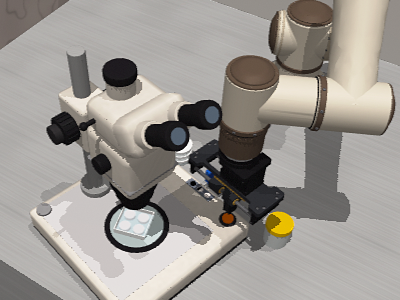

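The corrected dot at (308,307) falls on the real fingertip, so the bias holds here too. The tip needs about 7 mm more toward the button centre. The wrist clears the eyepieces.

jog_arm:
  steps:
    - [0,2,1,0,0,0,0]
    - [0,3,2,0,0,0,0]
    - [0,3,2,0,0,0,0]
    - [0,3,2,0,0,0,0]

```text
clock: 13.33
tcp_pos: [0.5557, 0.0871, 0.0516]
orientation: [0.99, -0.143, 0.001, -0.0]
force: [-0.6, 0.2, -0.0]
finger_gap: 0.007
```

```bash
python3 z.py 14
```

```text
13.3333 [0.5557 0.0871 0.0876] [ 9.897e-01 -1.429e-01  7.000e-04 -4.000e-04] [-0.59  0.21 -0.  ] 0.0069614398289661195
tcp px 378.87492822980136 250.39949521436117
crop origin 328 200
```

View pics/z14.png

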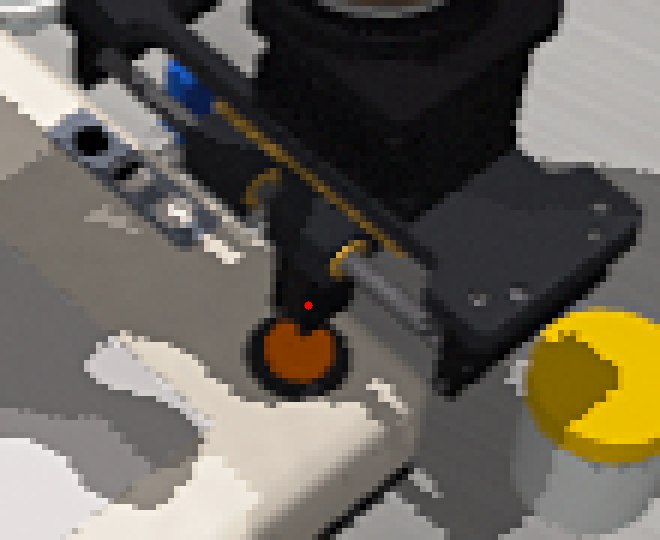

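Tip over the button. I'll go down until it bottoms out.

jog_arm:
  steps:
    - [0,1,0,-6,0,0,0]
    - [0,1,0,-12,0,0,0]
    - [0,1,0,-16,0,0,0]
    - [0,1,0,-16,0,0,0]

```text
clock: 13.72
tcp_pos: [0.5551, 0.0864, 0.0333]
orientation: [0.99, -0.143, -0.001, 0.001]
force: [0.2, 0.3, -0.6]
finger_gap: 0.006
```

jog_arm:
  steps:
    - [0,0,0,-2,0,0,0]
    - [0,0,0,-4,0,0,0]
    - [0,0,0,-4,0,0,0]

```text
clock: 13.97
tcp_pos: [0.5562, 0.0868, 0.0308]
orientation: [0.99, -0.143, -0.0, 0.0]
force: [-1.2, -0.7, 2.4]
finger_gap: 0.006
```

jog_arm:
  steps:
    - [0,0,0,-2,0,0,0]
    - [0,0,0,-2,0,0,0]

```text
clock: 14.13
tcp_pos: [0.5563, 0.0868, 0.029]
orientation: [0.99, -0.143, 0.0, 0.0]
force: [-1.9, -0.5, 2.6]
finger_gap: 0.008
```

jog_arm:
  steps:
    - [0,0,0,-2,0,0,0]
    - [0,0,0,-2,0,0,0]

```text
clock: 14.3
tcp_pos: [0.5563, 0.0868, 0.0273]
orientation: [0.99, -0.143, 0.0, 0.0]
force: [-2.2, 0.0, 4.4]
finger_gap: 0.002
```

The force is following the button spring (2.4 → 4.4 N). One more small step to confirm it's bottomed, with a look before release.

jog_arm:
  steps:
    - [0,0,0,-1,0,0,0]
    - [0,0,0,-1.5,0,0,0]
    - [0,0,0,-1.5,0,0,0]

```text
clock: 14.55
tcp_pos: [0.5564, 0.0868, 0.0271]
orientation: [0.99, -0.143, 0.0, 0.0]
force: [-3.6, -0.0, 11.2]
finger_gap: 0.004
```

```bash
python3 z.py 15
```

```text
14.55 [0.5564 0.0868 0.0631] [ 9.898e-01 -1.425e-01  4.000e-04  1.000e-04] [-3.6  -0.04 11.17] 0.0035489517550723274
tcp px 377.4488069574187 257.5563879005864
crop origin 327 207
```

View pics/z15.png

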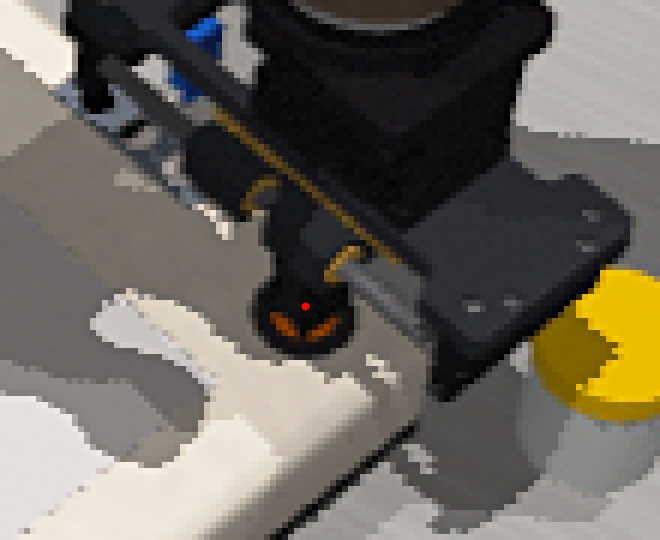

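Bottomed: 11 N with no more travel, corrected tip height 63.1 mm (63.5 expected), and the tip is centred on the button in the picture. I'll lift off and draw back for a last check.

jog_arm:
  steps:
    - [0,0,0,10,0,0,0]
    - [0,0,0,35,0,0,0]
    - [0,0,0,65,0,0,0]
    - [0,-25,10,95,0,0,0]
    - [0,-50,30,110,0,0,0]

```text
clock: 15.02
tcp_pos: [0.508, 0.1168, 0.1385]
orientation: [0.99, -0.144, 0.002, -0.001]
force: [-0.8, 0.2, -0.6]
finger_gap: 0.01
```

jog_arm:
  steps:
    - [0,-20,34,0,0,0,0]
    - [0,-40,68,0,0,0,0]
    - [0,-60,102,0,0,0,0]
    - [0,-80,136,0,0,0,0]
    - [0,-100,170,0,0,0,0]

```text
clock: 15.43
tcp_pos: [0.4049, 0.2884, 0.1356]
orientation: [0.99, -0.143, 0.0, -0.001]
force: [0.7, 0.1, 0.1]
finger_gap: 0.005
```

jog_arm:
  steps:
    - [0,-20,34,0,0,0,0]
    - [0,-40,68,0,0,0,0]
    - [0,-50,85,0,0,0,0]
    - [0,-50,85,0,0,0,0]
    - [0,-50,85,0,0,0,0]

```text
clock: 15.85
tcp_pos: [0.3554, 0.3726, 0.1351]
orientation: [0.99, -0.142, -0.0, 0.0]
force: [0.1, -0.0, -0.2]
finger_gap: 0.004
```

```bash
python3 look.py 16
python3 - <<'E'
from h import *
a=pickle.load(open('top.pkl','rb'));b=pickle.load(open('top16.pkl','rb'));c=pickle.load(open('scene.pkl','rb'));d=pickle.load(open('scene16.pkl','rb'))
for n,s in(('t0',a),('t1',b)):
    print(n,'pot',blobs(s,(20,150,80),(32,255,255),(190,220,350,300)),'rack',blobs(s,(45,100,30),(85,255,255),(390,290,490,360),100),'petri',blobs(s,(0,0,200),(180,60,255),(345,290,395,330),100))
for s in(c,d): print('pot S',blobs(s,(20,150,80),(32,255,255),(400,240,460,290)))
cv2.imwrite('pics/top16.png',cv2.cvtColor(b['img'],cv2.COLOR_RGB2BGR));
print('dish diff',cv2.absdiff(c['img'],d['img'])[235:295,250:322].mean())
E
```

```text
15.85 [0.3554 0.3726 0.1351] [ 9.899e-01 -1.419e-01 -2.000e-04  1.000e-04] [ 0.14 -0.04 -0.22]
scene blue [([355, 208, 9, 16, 100], [359.16, 215.26])] orange [([372, 253, 12, 11, 106], [377.42, 257.78])]
top blue [([309, 280, 7, 8, 48], [312.0, 283.35])] orange [([256, 231, 13, 14, 132], [261.62, 237.59])]
t0 pot [([200, 251, 30, 29, 683], [214.27, 264.87])] rack [([407, 313, 63, 30, 1146], [437.25, 326.52])] petri [([353, 292, 29, 30, 664], [367.2, 306.5])]
t1 pot [([200, 251, 30, 29, 684], [214.34, 264.87])] rack [([407, 313, 63, 30, 1141], [437.28, 326.54])] petri [([353, 292, 29, 30, 677], [367.19, 306.45])]
pot S [([416, 252, 28, 25, 570], [429.26, 263.95])]
pot S [([416, 252, 28, 25, 570], [429.26, 263.95])]
dish diff 2.1070987654320987
```

View pics/look16.png

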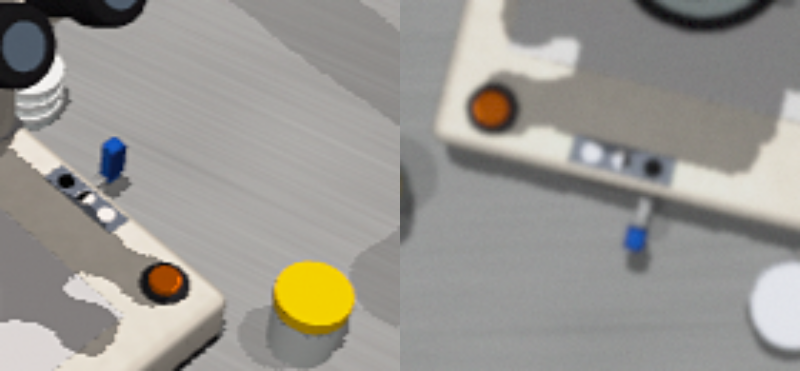

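View pics/top16.png

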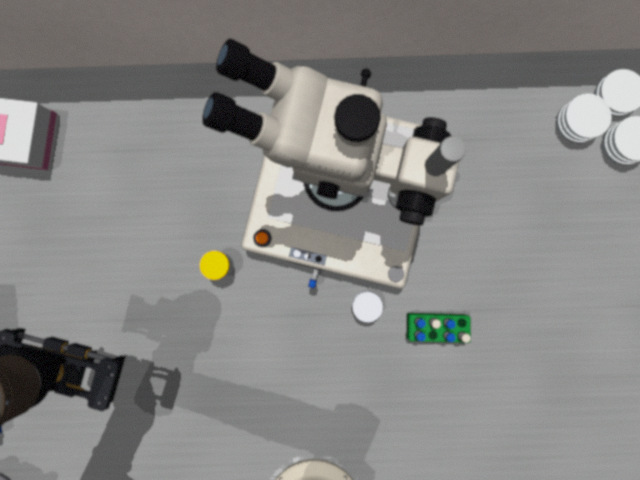

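The tab stands level with the black mark (top (312,283), scene (359,215)). The button is up at (261.6,237.6), as at the start, and the pot, rack and petri stack are within 0.1 px of their first positions. The arm is clear, so I'll hand in.

```bash
python3 -c "
from cell import *
print(hand_in()); s=state(); print(s['clock'],s['force'].round(1))"
```

```text
the job is handed in; nothing more can be done
None
the job is handed in; nothing more can be done
```

The microscope is set for dark field and the job is handed in. With shut fingers I pushed the lever past the half-and-half click to its end stop (9.4 N, no further movement). Then I pressed the lamp button until it bottomed (11 N, tip height 63.1 mm against 63.5 mm expected), let it come up and drew the arm clear by 15.9 s.

**Checks that agreed:**
- **Lever:** the tab is within 1 px of where I predicted it for dark field.
- **Button:** it looks the same as at the start, so it is up.
- **Loose items:** the pot, rack and petri stack are within 0.1 px of their first positions. The dish area shows no visible change; I compared it only by overall image difference.
- **Arm:** no contact force remained before hand-in.

**Check that disagreed:** the reported tool height was about 36 mm lower than the real fingertip.
- My first push therefore passed over the lever without touching it.
- I measured the error by touching the bare worktop once (22 N) and corrected for it from then on. The lever and button contacts both agreed with the correction.

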